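Offer up the autosampler's front flap to its hinge

ROBOT

A 6-joint arm with a two-finger parallel gripper is mounted at the origin on the work surface. World frame = base frame: x ahead of the robot, y to its left, z up, the work surface at z = 0. Lengths are in m, angles in rad, forces in N, time in s.
With the tool pointing down it reaches from about 0.275 to 0.875 m from the base axis. Payload 12.5 kg.
Tool frame: the origin (TCP) lies at the very end of the fingers, on their centre line; the grasp point (between the pads) lies 19 mm behind it; z points along the fingers, y is the line along which they close (so a half turn about z gives the same grasp; the last joint's range is limited). The gripper opens to 85 mm and grips with 20 to 120 N. Pads are 22 mm wide; open, the fingers measure 114 mm over their backs; the gripper's body (76 mm by 85 mm) begins 54 mm behind the grasp point. The pads swing forward as they close: fully open they stand 13 mm farther back than shut.
Start: joints at [-1.358, 0.351, 1.652, -0, 1.139, -0.085], TCP at [0.161, -0.526, 0.231] pointing down, gripper open.
Joint ranges: [-2.75, 2.75], [-0.79, 2.1], [0.01, 2.65], [-1.57, 4.71], [0.07, 3.14], [-2.87, 2.87]. Speed limits (rad/s): [2.22, 2.22, 2.79, 3.14, 3.14, 3.14].

INTERFACE

Orientations are given as a 3x3 rotation matrix whose columns are the frame's x, y, z axes.
In Python, from bench import manip gives the robot as it stands. Calls block until the motion is done:
- manip.move_ptp(position, orientation): joint-space move of the TCP to a pose.
- manip.move_l(position, attitude=None, max_speed=0.15): straight line of the TCP; attitude=None keeps the orientation; max_speed is the mean speed in m/s.
- manip.move_j(angles): joint-space move.
- manip.set_gripper(opening, effort=None): opening from 0.0 (shut) to 1.0 (fully open); effort is the grip in N (None keeps the last); returns when the fingers have stopped.
- manip.dwell(seconds).
- manip.inverse_kinematics(position, orientation): joint angles nearest the present ones, or None.
- manip.grab_frame(name): name is "scene" or "top" or "wrist"; returns (picture, depth): 480x640x3 uint8, red, green, blue; 480x640 float32, m along the optical axis (not along the pixel's ray), 0 where there is no reading.
- manip.get_calibration(name): a dict with "camera_matrix" (3x3 intrinsics, pixels), "R" (3x3) and "t" (3): a world point X has camera coordinates R X + t. Camera axes: x right, y down, z forward; pixel columns grow to the right and rows downward; lengths in m; the calibration is good to about 2 mm. A picture is of the moment at which its call begins: read the wrist's pose just before it. get_calibration takes no time and is no camera call; for the wrist camera it gives the pose at the moment of the call.
A pose or a line that the arm cannot do raises manip.Unreachable and nothing moves.
- manip.sign_off(): hands the job in; it is judged then, once.
Trained networks look in the newest picture that a camera, given by its name, has taken for a name from the list of things; names that differ only in an ending like _2 or _b are one class to them, and where a whole thing is asked for, a point or a joint stands for the part that bears it (a point fixed in the world has none). Each returns a list of dicts, best first, with "confidence" (0 to 1); they miss things now and then, are a little off and sometimes report something else, mostly with a low value. They report only what shows in the picture. A call takes as long as a camera call. They do not tell look-alikes from the thing itself.
- manip.look_for(camera, name): "at" ([x, y, z] in m, in world coordinates, good to about 4 mm: the middle of the surface that is visible of it).
Readings, each from a call of its own:
- manip.current_time(): time.
- manip.current_qpos(): joint angles.
- manip.current_joint_vel(): joint speeds.
- manip.current_joint_torque(): joint torques, N m.
- manip.current_ee_pos(): TCP position.
- manip.current_tcp_rot(): TCP orientation.
- manip.current_force(): force on the tool from outside, world axes, zero at the start.
- manip.current_ft_torque(): the same for the moment, N m.
- manip.current_grip_width(): opening from 0.0 (shut) to 1.0 (fully open).
- manip.current_grip_force(): force on a finger pad.
Only numpy, scipy, OpenCV 4.12 (cv2) and the standard library are available. Lean on these libraries where they do the work, as an engineer would, in place of code of your own. Each camera call takes 0.05 s, during which the arm holds its last target. There are 200 camera calls.

TASK

I am refitting the front flap of the autosampler. Lower the raised top cover gently onto its stops without letting it drop, then pick up the loose flap and offer it level to the cover's front edge, so that its middle knuckle sits between the cover's two knuckles and the bores line up for me to push the pin through. Finish while still holding it there, steady, in the air, not pressed against the cover; leave the beakers and the pin where they are and do not knock the hinge parts together.

Things in the scene. Friction and masses are not known exactly. Their poses are not given: they have to be found in the camera images.
- autosampler: light grey and dark red bench autosampler, 220 x 220 x 140 high, standing on the bench. Origin: centre of its underside; +x points to its rear, +y to its left, z up. The bay at its front (-x) is open; a rack of vials stands in it, below 90.
- cover (a joint): angle (rad) of the top cover: 0 = lying closed and level on its stops, grows as it is raised, 1.5 = end of travel. Friction hinge: the cover (0.3 kg, plate 140 deep x 220 wide x 5) stays where it is above about 0.9 rad and falls by itself below that if let go.
- cover_hinge (a point): point on the rear hinge axis of the cover, at its middle, 143 above the bench; the cover turns about this frame's y axis (parallel to the autosampler's y). Its axes move with the cover: -x runs from the rear hinge to the front edge, z out of the cover's top face.
- cover_handle (a point): centre of the bar of the black bow handle on the cover's top face, axes as the cover's: bar 50 long (y) x 12 (x) x 10 (z), on two legs at its ends, its centre 35 above the plate's top face, 112 from the rear hinge axis and 40 above it (cover's x and z). Pinched over its two ends (50 wide, along y) it can turn between the fingers as the cover swings.
- cover_knuckle (a point): point on the axis of the front hinge, in the middle of the gap between the cover's two steel knuckles, axes as the cover's (y along the bores). It lies 11 beyond the cover plate's front edge, 151 from the rear hinge axis and 8 above it; with the cover closed 151 above the bench. Each knuckle: outside diameter 16, bore 8, 50 long; the gap between them is 54 wide.
- flap_handle (a point): centre of the bar of the black bow handle on the loose front flap, axes as the flap's: bar 50 long (y) x 12 (x) x 10 (z), its centre 35 above the plate's top face and 40 above the plate's underside, over the flap's centre of mass. The flap (about 0.25 kg) is a light grey plate 110 (x) x 200 (y) x 5 that starts lying flat, handle up, on a thin mat 4 thick; +x points to its hinge edge.
- flap_knuckle (a point): centre of the flap's single steel knuckle (outside diameter 16, bore 8, 50 long), axes as the flap's (y along the bore): 60 in +x from the handle's centre and 32 below it, 11 beyond the plate's edge. To be brought onto cover_knuckle with the same axes; the pin is 5 thick, in 8 bores.
- pin_center (a point): middle of the loose steel hinge pin, 5 diameter x 164 long, lying in the steel parts tray (150 x 240 x 22 high) on the side away from the flap; leave it.
- beaker_big_mid (a point): middle (half-way up) of a loose glass beaker, 70 diameter x 85 high; leave it.
- beaker_mid_mid (a point): middle of a loose glass beaker, 60 diameter x 70 high; leave it.
- beaker_small_mid (a point): middle of a loose glass beaker, 48 diameter x 58 high, in front of the autosampler; leave it.
Mind the look-alikes: they are no part of the job. What is shaped like the part that bears flap_handle but pink is not meant.

How it is judged:
By the outcome, as a careful person would: the job done as asked, in the order asked, and still so for the second after the job is handed in, while the arm keeps its last pose, push and grip.
It also fails if it takes over 72 s, if anything falls off the work surface, if the arm or the gripper's body presses on something with over 40 N, if the wrist force passes 120 N, or if a joint passes its speed limit or range.

## Working session

There is one attempt and no reset: what is moved stays moved. The work goes in short steps, each a Python script; the robot and the scene stay as the last script left them, time stands still between calls to the robot, and variables do not carry over. Pictures are saved under pics/ and viewed, at most 10 in all, crops included, and the job is handed in when it is done.

```bash
ls; mkdir -p pics
python3 - <<'E'
from bench import manip
import cv2,numpy as np
for c in ["scene","top"]:
    p,d=manip.grab_frame(c); cv2.imwrite(f"pics/{c}0.png",p[:,:,::-1]); np.save(f"pics/{c}0.npy",d)
    k=manip.get_calibration(c); print(c,np.round(k["camera_matrix"],1).tolist(),np.round(k["R"],3).tolist(),np.round(k["t"],3).tolist())
    for n in ["autosampler","cover","cover_hinge","cover_handle","cover_knuckle","flap_handle","flap_knuckle","pin_center","beaker_big_mid","beaker_mid_mid","beaker_small_mid"]:
        print(n,[(np.round(r["at"],3).tolist(),round(r["confidence"],2)) for r in manip.look_for(c,n)])
print(manip.current_time(),manip.current_tcp_rot())
E
```

```text
pics
scene [[481.2, 0.0, 313.6], [0.0, 481.2, 237.4], [0.0, 0.0, 1.0]] [[0.853, 0.521, 0.02], [0.367, -0.573, -0.732], [-0.37, 0.632, -0.681]] [-0.452, -0.005, 1.6]
autosampler [([0.676, -0.092, 0.138], 0.84)]
cover [([0.661, -0.059, 0.23], 0.85)]
cover_hinge [([0.661, -0.058, 0.222], 0.66)]
cover_handle [([0.663, -0.058, 0.226], 0.9)]
cover_knuckle [([0.661, -0.059, 0.228], 0.67)]
flap_handle [([0.337, 0.626, 0.005], 0.8), ([0.433, 0.335, 0.009], 0.75), ([0.18, 0.312, 0.008], 0.61), ([0.662, -0.058, 0.228], 0.34)]
flap_knuckle [([0.18, 0.307, 0.004], 0.95), ([0.337, 0.625, 0.005], 0.89), ([0.678, -0.092, 0.138], 0.73)]
pin_center []
beaker_big_mid [([0.696, -0.261, 0.05], 0.84), ([0.43, 0.331, 0.011], 0.74)]
beaker_mid_mid [([0.672, 0.316, 0.046], 0.67)]
beaker_small_mid [([0.432, -0.078, 0.04], 0.73)]
top [[552.4, 0.0, 314.7], [0.0, 552.4, 235.4], [0.0, 0.0, 1.0]] [[0.019, -1.0, 0.006], [-0.998, -0.019, -0.052], [0.052, -0.005, -0.999]] [0.122, 0.464, 1.481]
autosampler [([0.647, -0.039, 0.138], 0.57)]
cover [([0.658, -0.033, 0.25], 0.58)]
cover_hinge [([0.656, -0.039, 0.254], 0.56)]
cover_handle [([0.656, -0.037, 0.254], 0.86)]
cover_knuckle [([0.658, -0.036, 0.252], 0.69)]
flap_handle [([0.422, 0.342, 0.011], 0.83), ([0.333, 0.64, 0.001], 0.77), ([0.657, -0.038, 0.255], 0.29)]
flap_knuckle [([0.174, 0.309, 0.005], 0.97), ([0.326, 0.635, 0.006], 0.75), ([0.427, 0.343, 0.007], 0.59)]
pin_center []
beaker_big_mid [([0.7, -0.282, 0.041], 0.66), ([0.673, 0.328, 0.023], 0.46)]
beaker_mid_mid [([0.672, 0.326, 0.026], 0.89), ([0.656, -0.04, 0.253], 0.19)]
beaker_small_mid [([0.432, -0.08, 0.022], 0.65)]
1.2 [[ 9.55977254e-01  2.93440776e-01  8.90298567e-06]
 [ 2.93440776e-01 -9.55977254e-01 -3.93311347e-05]
 [-3.03030690e-06  4.02121692e-05 -9.99999999e-01]]
```

View pics/scene0.png

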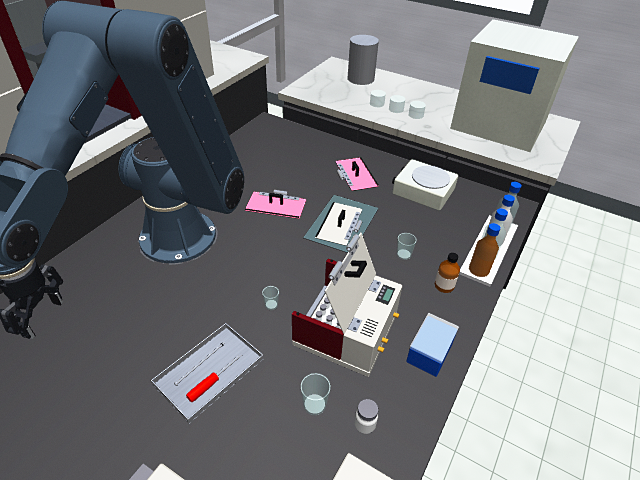

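View pics/top0.png

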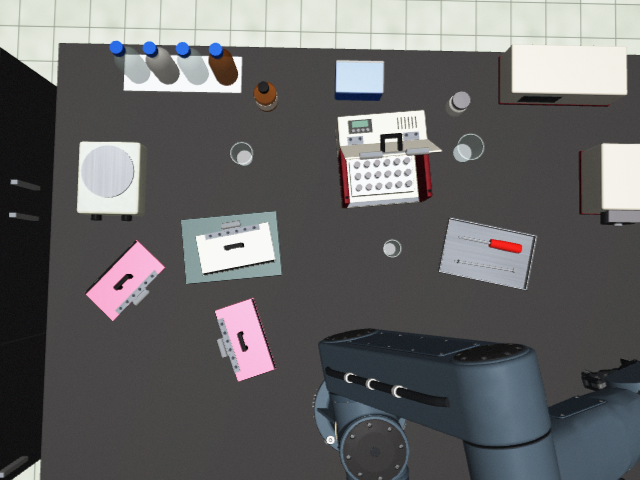

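The target is the light grey flap on the mat, at top-camera (234,247), hinge edge facing up (+x). The look-alikes are the pink flaps at (123,280) and (245,340). The cover stands raised at (392,145), with the big beaker near (468,148), the small one at (392,248) and the middle one at (241,153). The pin and a screwdriver lie in the tray at (488,253).

```bash
cat > h.py <<'E'
import numpy as np
def cloud(d,k):
    v,u=np.indices(d.shape); K=k["camera_matrix"]
    P=np.stack([(u-K[0,2])/K[0,0]*d,(v-K[1,2])/K[1,1]*d,d],-1)
    W=(P-np.array(k["t"]))@np.array(k["R"]); W[d<=0]=np.nan; return W
def plane(P,tol=.003,n=400,ok=lambda n:True):
    r=np.random.default_rng(0); best=None;bc=0
    for _ in range(n):
        a,b,c=P[r.choice(len(P),3,False)]; m=np.cross(b-a,c-a); l=np.linalg.norm(m)
        if l<1e-9 or not ok(m/l): continue
        i=abs((P-a)@m/l)<tol
        if i.sum()>bc: bc=i.sum();best=i
    for _ in range(3):
        Q=P[best]; c=Q.mean(0); m=np.linalg.svd(Q-c,full_matrices=False)[2][2]; best=abs((P-c)@m)<tol
    return c,m,best
E
python3 - <<'E'
from bench import manip
import numpy as np; from h import *
for c in["scene","top"]:
    W=cloud(np.load(f"pics/{c}0.npy"),manip.get_calibration(c)).reshape(-1,3)
    bench=W[(abs(W[:,2])<.01)&(W[:,0]>.2)&(W[:,0]<.8)&(abs(W[:,1])<.4)]; print(c,"bench z",np.median(bench[:,2]))
    P=W[(W[:,2]>.17)&(W[:,2]<.33)&(W[:,0]>.5)&(W[:,0]<.85)&(abs(W[:,1]+.05)<.2)]
    o,m,i=plane(P,ok=lambda n:abs(n[2])<.9)
    m*=np.sign(m[0]); Q=P[i]
    a=np.arctan2(np.hypot(m[0],m[1]),m[2]); yaw=np.arctan2(m[1],m[0])
    print(len(P),i.sum(),"angle",a,"yaw",yaw)
    ey=np.array([-np.sin(yaw),np.cos(yaw),0]); f=np.cross(m,ey)
    print("y ext",np.percentile(Q@ey,[0,1,50,99,100]),"z ext",np.percentile(Q[:,2],[0,1,99,100]))
    # hinge: plane offset -5 at z=.143, for scene view (top face)
    for off in([-.005] if c=="scene" else [0,-.005]):
        p=o+off*m; up=np.array([-np.cos(yaw)*np.cos(a),-np.sin(yaw)*np.cos(a),np.sin(a)]); p=p+(.143-p[2])/up[2]*up; print("hinge line pt",off,p)
    H=(P-o)@m; B=P[(H>.025)&(H<.05)]
    print("bar",len(B),B.min(0),B.max(0),B.mean(0), "bar y", np.percentile(B@ey,[2,50,98]))
    F=W[(W[:,2]>.03)&(W[:,2]<.06)&(abs(W[:,0]-.42)<.06)&(abs(W[:,1]-.335)<.1)]
    print("flap bar",len(F),F.mean(0),np.percentile(F,[3,97],axis=0))
R=manip.current_tcp_rot();p=manip.current_ee_pos();k=manip.get_calibration("wrist")
Rc=np.array(k["R"]); print("cam in tool",np.round(np.array(R).T@(-Rc.T@k["t"]-p),4),np.round(Rc@R,3),k["camera_matrix"])
E
```

```text
scene bench z -0.0001117127595219211
2267 1827 angle 1.175175834471234 yaw 0.09915629047491749
y ext [-0.21842559 -0.21491702 -0.12850251  0.00090029  0.00625172] z ext [0.17000654 0.17106334 0.29108233 0.29280305]
hinge line pt -0.005 [ 0.68631445 -0.05157617  0.143     ]
bar 115 [ 0.66595272 -0.0656378   0.25369887] [ 0.68646538 -0.01305976  0.27004132] [ 0.67842709 -0.04188437  0.26422854] bar y [-0.13014514 -0.10926175 -0.08086336]
flap bar 54 [0.43076058 0.33694209 0.04445164] [[0.41967507 0.31748615 0.03096861]
 [0.43880251 0.36269147 0.0521244 ]]
top bench z 0.00040745811860663393
1355 871 angle 1.169033815174236 yaw 0.10188225143577072
y ext [-0.21429769 -0.21231787 -0.10353926  0.00410883  0.00541315] z ext [0.17006759 0.17136565 0.2935785  0.29536455]
hinge line pt 0 [ 0.69049584 -0.0309525   0.143     ]
hinge line pt -0.005 [ 0.68509144 -0.03150502  0.143     ]
bar 135 [ 0.6645199  -0.05902105  0.25483133] [ 0.684696   -0.01121042  0.27447446] [ 0.67588578 -0.03511622  0.2662729 ] bar y [-0.12721992 -0.10312636 -0.0797552 ]
flap bar 89 [0.42732622 0.34561431 0.04825797] [[0.41897023 0.32236563 0.04201066]
 [0.43548001 0.36910327 0.05442817]]
cam in tool [ 0.0656 -0.001  -0.1423] [[ 0.     1.    -0.   ]
 [-0.966  0.    -0.26 ]
 [-0.26   0.     0.966]] [[345.27320824   0.         316.0167225 ]
 [  0.         345.27320824 239.86598801]
 [  0.           0.           1.        ]]
```

```bash
cat >> h.py <<'E'
yaw=0.1005; ex=np.array([np.cos(yaw),np.sin(yaw),0]); ey=np.array([-np.sin(yaw),np.cos(yaw),0]); ez=np.array([0,0,1.])
hinge=.678*ex-.1045*ey+.143*ez
def cov(a): # columns: cover axes in world
    return np.stack([ex*np.cos(a)-ez*np.sin(a),ey,ex*np.sin(a)+ez*np.cos(a)],1)
def hpos(a): return hinge+cov(a)@[-.112,0,.040]
Rdown=lambda y:np.stack([np.cross(y,-ez),y,-ez],1)
E
python3 - <<'E'
from bench import manip
import numpy as np,cv2; from h import *
np.set_printoptions(precision=4,suppress=True)
h=hpos(1.172); print("handle",h,hinge)
p=manip.current_ee_pos()
for s in(1,-1):
    print(s,manip.inverse_kinematics(h+[0,0,.12],Rdown(s*ey)),manip.inverse_kinematics(hpos(0)-[0,0,.022],Rdown(s*ey)))
manip.set_gripper(1.0)
manip.move_l(np.array([p[0],p[1],.40]),max_speed=.25)
manip.move_ptp(h+[0,0,.09],Rdown(ey))
k=manip.get_calibration("wrist"); pic,d=manip.grab_frame("wrist"); cv2.imwrite("pics/w1.png",pic[:,:,::-1])
print(manip.current_ee_pos(),manip.current_time(),manip.current_force())
for n in["cover_handle","cover_knuckle"]: print(n,[(np.round(r["at"],3),r["confidence"]) for r in manip.look_for("wrist",n)])
W=cloud(d,k).reshape(-1,3); L=(W-hinge)@cov(1.172)
s=(L[:,0]>-.13)&(L[:,0]<-.09)&(abs(L[:,1])<.05)&(L[:,2]>.02)&(L[:,2]<.06); B=L[s]
print(len(B),np.percentile(B,[1,50,99],axis=0))
s=(L[:,0]>-.135)&(L[:,0]<-.03)&(abs(L[:,1])<.1)&(abs(L[:,2]-.003)<.012); print("plate",s.sum(),np.percentile(L[s],[2,50,98],axis=0))
E
```

```text
handle [ 0.6785 -0.0366  0.2617] [ 0.6851 -0.0359  0.143 ]
1 [-0.1224  0.5142  1.0466 -0.      1.5808 -1.7937] [-0.163   0.4764  1.651  -0.      1.0142 -1.8342]
-1 [-0.1224  0.5142  1.0466 -0.      1.5808  1.3479] [-0.163   0.4764  1.651  -0.      1.0142  1.3073]
[ 0.6784 -0.0374  0.3519] 4.8167 [ 0.0624 -0.7837  0.2907]
cover_handle [(array([ 0.648, -0.043,  0.267]), 0.72)]
cover_knuckle [(array([ 0.648, -0.038,  0.265]), 0.57)]
1710 [[-0.1192 -0.024   0.0205]
 [-0.1175  0.0001  0.0372]
 [-0.1117  0.0249  0.0444]]
plate 6193 [[-0.1328 -0.0971  0.0041]
 [-0.0892  0.0001  0.0045]
 [-0.0325  0.097   0.0121]]
```

View pics/w1.png

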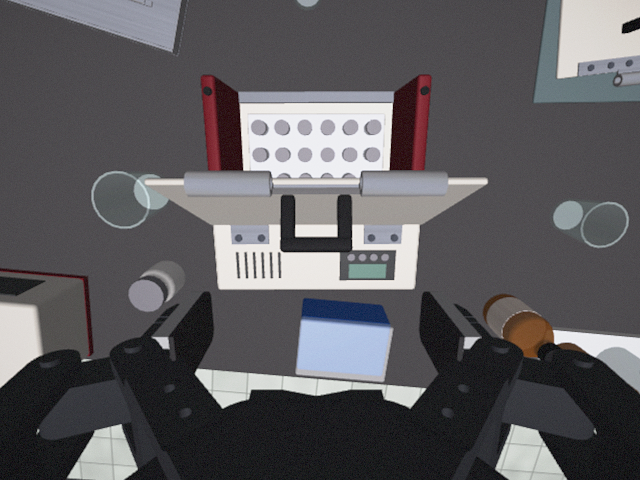

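The wrist view shows the handle bar centred between the fingers at (316,243). The cover knuckles are at (228,183) and (405,183). The depth cloud matches the cover model to about 1 mm, so I'll grip and lower.

Run:
```python
from bench import manip
import numpy as np; from h import *
np.set_printoptions(precision=3,suppress=True)
g=np.array([0,0,-.022]); a0=1.172
manip.move_l(hpos(a0)+g,max_speed=.06)
f0=np.array(manip.current_force()); print("pre",f0)
manip.set_gripper(.45,40)
print("grip",manip.current_grip_width(),manip.current_grip_force(),np.array(manip.current_force())-f0)
for a in np.linspace(a0,.04,15)[1:]:
    manip.move_l(hpos(a)+g,max_speed=.06)
    f=np.array(manip.current_force())-f0
    print(round(a,2),f,round(manip.current_grip_width(),3))
    if np.linalg.norm(f)>30: print("STOP");break
print(manip.current_time(),manip.current_ee_pos()-hpos(a)-g)
```

```text
pre [-0.5   -1.355 -0.011]
grip 0.5721643285673595 43.62687796354294 [ 0.805 -4.347  3.662]
1.09 [ 1.383 -4.801  1.122] 0.577
1.01 [ 1.972 -4.112  1.268] 0.58
0.93 [ 1.416 -5.117  0.941] 0.576
0.85 [ 0.997 -5.299  1.069] 0.579
0.77 [ 1.112 -4.751  0.404] 0.578
0.69 [ 0.278 -5.005  0.851] 0.577
0.61 [ 0.455 -5.581  1.105] 0.573
0.53 [-0.535 -4.697  1.085] 0.574
0.44 [ 0.405 -5.221  1.318] 0.574
0.36 [-0.328 -6.192  1.966] 0.574
0.28 [ 1.067 -6.049  0.199] 0.571
0.2 [ 0.854 -6.381 -0.855] 0.578
0.12 [ 1.535 -5.967 -0.303] 0.57
0.04 [ 1.538 -5.326 -1.766] 0.571
11.675 [ 0.    -0.001 -0.   ]
```

Run:
```python
from bench import manip
import numpy as np; from h import *
np.set_printoptions(precision=3,suppress=True)
g=np.array([0,0,-.022]); fz0=np.mean([manip.current_force()[2] for _ in range(5)])
for a in np.arange(.03,-.05,-.006):
    manip.move_l(hpos(a)+g,max_speed=.02)
    fz=np.mean([manip.current_force()[2] for _ in range(5)])-fz0; print(round(a,3),round(fz,2),end="; ")
    if abs(fz)>5: break
k=manip.get_calibration("wrist"); pic,d=manip.grab_frame("wrist")
L=(cloud(d,k).reshape(-1,3)-hinge)
L=L@cov(0)
s=(L[:,0]>-.135)&(L[:,0]<-.01)&(abs(L[:,1])<.1)&(abs(L[:,2]-.005)<.015)
A=np.c_[L[s][:,:2],np.ones(s.sum())]; print("\nplate fit",s.sum(),np.linalg.lstsq(A,L[s][:,2],rcond=None)[0])
print(manip.current_time(),manip.current_ee_pos())
```

```text
0.03 3.5; 0.024 4.85; 0.018 4.74; 0.012 5.59; 
plate fit 37776 [-0.065 -0.     0.004]
12.725 [ 0.575 -0.048  0.163]
```

Run:
```python
from bench import manip
import numpy as np,cv2; from h import *
np.set_printoptions(precision=4,suppress=True)
k=manip.get_calibration("wrist"); pic,d=manip.grab_frame("wrist"); cv2.imwrite("pics/w2.png",pic[:,:,::-1])
for c in ["wrist","top","scene"]:
    if c!="wrist": k=manip.get_calibration(c); pic,d=manip.grab_frame(c)
    L=(cloud(d,k).reshape(-1,3)-hinge)@cov(0)
    s=(L[:,0]>-.145)&(L[:,0]<.0)&(abs(L[:,1])<.12)&(abs(L[:,2]-.01)<.02)
    P=L[s]; o,m,i=plane(P,.002,200); m*=np.sign(m[2]); print(c,s.sum(),i.sum(),"slope",-m[0]/m[2],-m[1]/m[2],"z at hinge",o[2]+m[0]/m[2]*o[0]+m[1]/m[2]*o[1])
    s=(L[:,0]>-.13)&(L[:,0]<-.09)&(abs(L[:,1])<.026)&(L[:,2]>.03)&(L[:,2]<.06)
    if s.sum(): print("bar",s.sum(),np.percentile(L[s],[2,50,98],axis=0))
print(manip.current_force(),manip.current_time())
```

```text
wrist 50921 44552 slope -0.061759428884369215 -0.0005639051403274459 z at hinge 0.003728349764959821
bar 7373 [[-0.1225 -0.025   0.0319]
 [-0.1138  0.0001  0.0496]
 [-0.1035  0.0252  0.0595]]
top 1848 937 slope -0.0686171631296821 -0.010317728508964275 z at hinge 0.004128224656226294
scene 3518 2308 slope -0.05082221075266504 -0.0023144705017215175 z at hinge 0.004478098864063631
bar 62 [[-0.1099 -0.0222  0.0317]
 [-0.1042  0.0162  0.0488]
 [-0.1002  0.0256  0.0582]]
[-1.5368 -7.0611  2.7958] 12.875
```

View pics/w2.png

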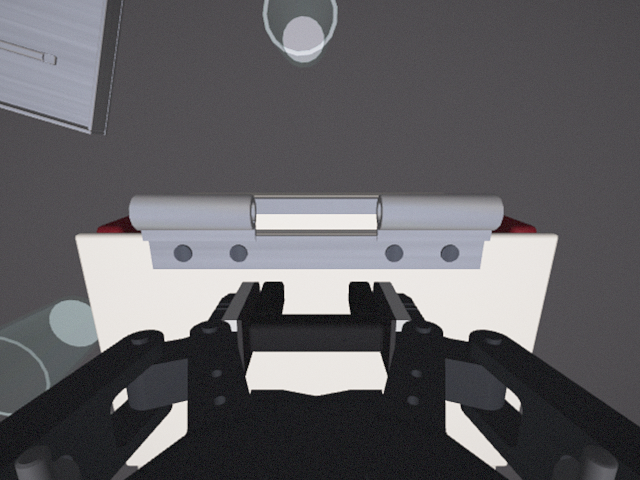

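The plate is still about 0.06 rad up, because the bar rode up a little in the pads. I'll keep lowering until the stops are felt and the plate measures level.

Run:
```python
from bench import manip
import numpy as np,cv2; from h import *
np.set_printoptions(precision=3,suppress=True)
def slope():
    k=manip.get_calibration("wrist"); pic,d=manip.grab_frame("wrist")
    L=(cloud(d,k)[::2,::2].reshape(-1,3)-hinge)@cov(0)
    P=L[(L[:,0]>-.145)&(L[:,0]<.0)&(abs(L[:,1])<.12)&(abs(L[:,2]-.008)<.02)]
    o,m,i=plane(P,.002,100); return -m[0]/m[2],o[2]+m[0]/m[2]*o[0]+m[1]/m[2]*o[1]
p=np.array(manip.current_ee_pos())
for j in range(1,13):
    manip.move_l(p-[0,0,.0012*j],max_speed=.015)
    f=np.mean([manip.current_force() for _ in range(4)],0); s=slope(); print(j,f,np.round(s,4),manip.current_ee_pos()[2])
    if f[2]>14 or (s[0]>-.004 and f[2]>6): break
print(manip.current_time())
```

```text
1 [-5.185 -2.475  3.458] [-0.053  0.004] 0.16200670001530507
2 [-7.578 -1.49   3.802] [-0.042  0.004] 0.16063697148944683
3 [-8.972 -2.361  4.583] [-0.03   0.004] 0.15928533754627286
4 [-10.591  -2.14    4.731] [-0.02   0.004] 0.15800547415575
5 [-13.093  -2.938   9.768] [-0.015  0.004] 0.15718274948805522
6 [-17.809  -1.49   21.19 ] [-0.013  0.004] 0.15709022860707178
14.675
```

Run:
```python
from bench import manip
import numpy as np,cv2; from h import *
np.set_printoptions(precision=4,suppress=True)
p=np.array(manip.current_ee_pos())
manip.move_l(p+[0.0005,0,.0006],max_speed=.015); print(manip.current_force())
manip.set_gripper(1.0); manip.dwell(.2)
manip.move_l(p+[0,0,.11],max_speed=.12)
def rep(c):
    k=manip.get_calibration(c); pic,d=manip.grab_frame(c)
    if c=="wrist": cv2.imwrite("pics/w3.png",pic[:,:,::-1]); np.save("pics/w3.npy",d); np.savez("pics/w3k.npz",**k)
    L=(cloud(d,k).reshape(-1,3)-hinge)@cov(0)
    P=L[(L[:,0]>-.135)&(L[:,0]<.0)&(abs(L[:,1])<.12)&(abs(L[:,2]-.008)<.02)]
    o,m,i=plane(P,.002,200); print(c,"slope",-m[0]/m[2],-m[1]/m[2],o[2]+m[0]/m[2]*o[0]+m[1]/m[2]*o[1])
    s=(L[:,0]>-.13)&(L[:,0]<-.095)&(abs(L[:,1])<.03)&(L[:,2]>.038)&(L[:,2]<.06); print("bar",s.sum(),np.percentile(L[s],[2,50,98],axis=0))
    s=(L[:,0]>-.165)&(L[:,0]<-.143)&(abs(L[:,1])<.1)&(L[:,2]>.008)&(L[:,2]<.025); K=L[s]; print("knuckle",len(K),np.percentile(K,[1,50,99],axis=0))
    s=(L[:,0]>-.156)&(L[:,0]<-.146)&(abs(L[:,1])<.1)&(L[:,2]>.008)&(L[:,2]<.025); y=np.sort(L[s][:,1]);g=np.diff(y)
    if len(y): j=g.argmax(); print("gap",y[j],y[j+1],y[0],y[-1])
rep("wrist");rep("top");rep("scene")
print(manip.current_time())
```

```text
[-4.8945 -1.743   4.2726]
wrist slope -0.003989541642911038 -0.00038898637864990854 0.00433409868999049
bar 1370 [[-0.1179 -0.0234  0.0385]
 [-0.1131  0.      0.0443]
 [-0.1068  0.024   0.0459]]
knuckle 2912 [[-0.1585 -0.0756  0.0083]
 [-0.1519 -0.0268  0.0143]
 [-0.1431  0.0758  0.0165]]
gap -0.02663303353804609 0.02717081309686342 -0.07675418259475505 0.07701810156828091
top slope -0.008468652424224796 0.0032440991903599677 0.0042778976933760355
bar 7 [[-0.1174 -0.0131  0.039 ]
 [-0.1166 -0.009   0.0429]
 [-0.1121 -0.0065  0.0445]]
knuckle 93 [[-0.1582  0.0406  0.0084]
 [-0.1509  0.059   0.0137]
 [-0.1434  0.0765  0.0207]]
gap 0.05134269193141159 0.05375972315238154 0.041248959896730476 0.0763953846131034
scene slope -0.002870782996953538 -0.003757871967570375 0.004300189403254615
bar 77 [[-0.1167 -0.0253  0.0389]
 [-0.1098 -0.0041  0.0442]
 [-0.1048  0.0203  0.0481]]
knuckle 159 [[-0.1567 -0.0776  0.0083]
 [-0.1483 -0.0349  0.0138]
 [-0.1431  0.0744  0.0183]]
gap -0.027887764889891708 0.02326582014747813 -0.07782197144590883 0.0771442283253184
16.8333
```

```bash
cat >> h.py <<'E'
import cv2
def flapfit(W,c0):
    P=W[np.isfinite(W[:,2])]; P=P[np.linalg.norm(P[:,:2]-c0[:2],axis=1)<.16]
    bar=P[(P[:,2]>.046)&(P[:,2]<.056)&(np.linalg.norm(P[:,:2]-c0[:2],axis=1)<.05)]
    pl=P[(P[:,2]>.0068)&(P[:,2]<.0115)]
    def rect(Q):  # trim sparse: raster image 1 mm, open
        im=np.zeros((400,400),np.uint8); ij=((Q[:,:2]-c0[:2])*1000+200).round().astype(int); im[ij[:,1],ij[:,0]]=255
        im=cv2.morphologyEx(im,cv2.MORPH_CLOSE,np.ones((5,5))); n,l,st,_=cv2.connectedComponentsWithStats(im); b=1+st[1:,4].argmax()
        q=np.argwhere(l==b)[:,::-1].astype(np.float32); (c,s,a)=cv2.minAreaRect(q); return (np.array(c)-200)/1000+c0[:2],s,a
    return bar,rect(bar),rect(pl)
E
python3 - <<'E'
from bench import manip
import numpy as np; from h import *
np.set_printoptions(precision=4,suppress=True)
c0=np.array([.428,.342,.044]); y0=.1
fx=np.array([np.cos(y0),np.sin(y0),0]); tgt=hinge+cov(0)@[-.211,0,.040]
for s in(1,-1): print(s,manip.inverse_kinematics(c0+[0,0,.15],Rdown(s*fx)),manip.inverse_kinematics(tgt,Rdown(s*ex)))
print(tgt)
s=min((1,-1),key=lambda s:abs(manip.inverse_kinematics(tgt,Rdown(s*ex))[5]))
print(s)
manip.move_ptp(c0+[0,0,.16],Rdown(s*fx))
k=manip.get_calibration("wrist"); pic,d=manip.grab_frame("wrist"); cv2.imwrite("pics/w4.png",pic[:,:,::-1])
print([(np.round(r["at"],3),r["confidence"]) for r in manip.look_for("wrist","flap_handle")])
b,r1,r2=flapfit(cloud(d,k).reshape(-1,3),c0); print(len(b),b.mean(0),r1,r2,manip.current_time())
E
```

```text
1 [ 0.5892  0.3887  1.6962 -0.      1.0567  0.4892] [-0.217   0.2833  1.8813 -0.      0.977  -0.3175]
-1 [ 0.5892  0.3887  1.6962 -0.      1.0567 -2.6524] [-0.217   0.2833  1.8813 -0.      0.977   2.8241]
[ 0.4751 -0.0571  0.183 ]
1
[(array([0.426, 0.361, 0.006]), 0.87), (array([0.192, 0.324, 0.008]), 0.82)]
741 [0.4279 0.3472 0.0484] (array([0.4281, 0.3461]), (12.760756492614746, 50.981971740722656), 12.33908748626709) (array([0.4237, 0.3455]), (113.53094482421875, 200.11228942871094), 12.067769050598145) 18.9333
```

View pics/w4.png

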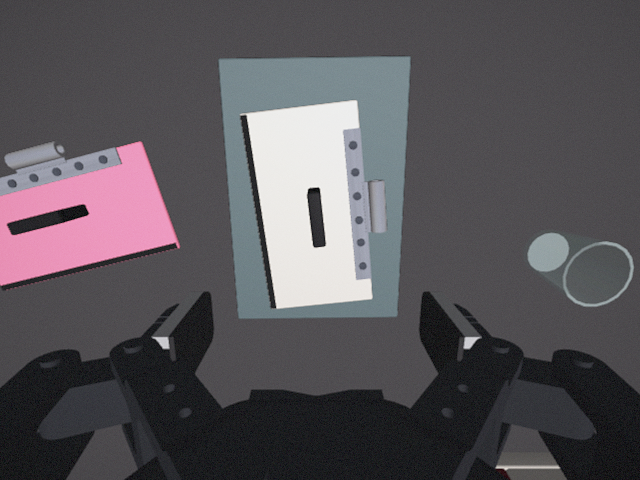

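The grey-white flap is at (305,205), with its bar at (316,217) and its knuckle at (378,205). The pink look-alike is at the left. Bar size and yaw of 0.212 rad agree with the description, so I'll grasp it.

Run:
```python
from bench import manip
import numpy as np; from h import *
np.set_printoptions(precision=4,suppress=True)
y0=.212; fx=np.array([np.cos(y0),np.sin(y0),0]); c=np.array([.4281,.3461,.024])
manip.move_ptp(c+[0,0,.06],Rdown(fx)); manip.move_l(c,max_speed=.08)
f0=np.array(manip.current_force()); manip.set_gripper(0.05,60)
print(manip.current_grip_width(),manip.current_grip_force(),np.array(manip.current_force())-f0)
manip.move_l(c+[0,0,.03],max_speed=.05); manip.move_l(c+[0,0,.23],max_speed=.15)
manip.dwell(.2)
R=np.array(manip.current_tcp_rot());p=np.array(manip.current_ee_pos())
k=manip.get_calibration("wrist"); pic,d=manip.grab_frame("wrist"); cv2.imwrite("pics/w5.png",pic[:,:,::-1])
F=np.stack([R[:,1],R[:,0],-R[:,2]],1)  # nominal flap axes: x=tool y, y=tool x, z=-tool z
L=(cloud(d,k).reshape(-1,3)-(p-.020*R[:,2]))@F
np.save("pics/w5L.npy",L)
P=L[(abs(L[:,0])<.065)&(abs(L[:,1])<.11)&(abs(L[:,2]+.035)<.012)]; o,m,i=plane(P,.002,200); m*=np.sign(m[2])
print("plate",i.sum(),"dz/dx",-m[0]/m[2],"dz/dy",-m[1]/m[2],"z0",o[2]+(m[0]*o[0]+m[1]*o[1])/m[2],np.percentile(P[i],[.5,99.5],axis=0))
K=L[(L[:,0]>.051)&(L[:,0]<.075)&(abs(L[:,1])<.04)&(L[:,2]>-.04)&(L[:,2]<-.018)]; print("knuckle",len(K),np.percentile(K,[1,50,99],axis=0))
print(manip.current_time(),manip.current_force()-f0,manip.current_grip_width())
```

```text
0.12451082404869179 59.001535177230835 [-0.9353 -0.9279  3.1058]
plate 55523 dz/dx 0.0056705015066990366 dz/dy -0.0047766780455136245 z0 -0.03502489588206253 [[-0.0594 -0.0571 -0.0371]
 [ 0.0498  0.0994 -0.033 ]]
knuckle 3361 [[ 0.0512 -0.0184 -0.0369]
 [ 0.0576  0.0061 -0.0263]
 [ 0.0667  0.0252 -0.0238]]
23.5333 [ 0.0891 -0.7627 -3.0931] 0.1284444714208137
```

View pics/w5.png

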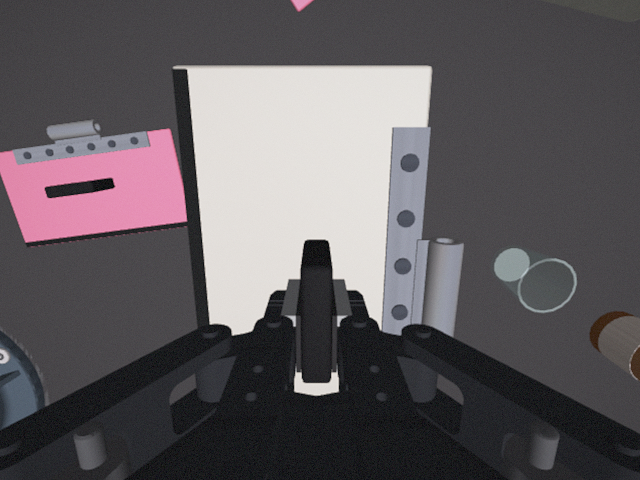

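```bash
cat >> h.py <<'E'
from scipy.optimize import least_squares
def cyl(P,x0,z0,r=.008):
    """axis x=a+b*y, z=c+d*y through points P (cylinder along ~y)"""
    f=lambda q:np.hypot(P[:,0]-q[0]-q[1]*P[:,1],P[:,2]-q[2]-q[3]*P[:,1])-r
    return least_squares(f,[x0,0,z0,0],loss="soft_l1",f_scale=.0005).x
def measure(manip,save):
    """both knuckles in the cover frame about the nominal cover_knuckle"""
    k=manip.get_calibration("wrist"); p=np.array(manip.current_ee_pos()); R=np.array(manip.current_tcp_rot())
    pic,d=manip.grab_frame("wrist"); cv2.imwrite(save,pic[:,:,::-1])
    L=(cloud(d,k).reshape(-1,3)-hinge)@cov(0)-[-.151,0,.008]
    t=((p-.020*R[:,2])-hinge)@cov(0)-[-.151,0,.008]+[.060,0,-.032]  # nominal flap knuckle
    def cut(c,y0,y1): q=L-c; return L[(abs(q[:,0])<.0085)&(q[:,1]>y0)&(q[:,1]<y1)&(q[:,2]>.001)&(q[:,2]<.0095)]
    out={"nominal flap":t}
    for n,c,y0,y1 in(("flap",t,-.02,.023),("coverL",np.zeros(3),.03,.074),("coverR",np.zeros(3),-.074,-.03)):
        P=cut(c,y0,y1)
        if len(P)<80: out[n]=len(P); continue
        out[n]=(len(P),cyl(P,c[0],c[2]))
        E=cut(c,y0-.015,y1+.015)[:,1]; E=np.sort(E); n2=max(3,len(E)//200); out[n+" ends"]=(E[n2],E[-n2])
    q=L-t; P=L[(abs(q[:,0]+.06)<.055)&(abs(q[:,1])<.11)&(abs(q[:,2]+.003)<.008)]; o,m,i=plane(P,.002,150)
    out["flap tilt dz/dx,dz/dy"]=(-m[0]/m[2],-m[1]/m[2])
    return out
E
python3 - <<'E'
from bench import manip
import numpy as np; from h import *
np.set_printoptions(precision=4,suppress=True)
T=hinge+cov(0)@[-.211,0,.040]-[0,0,.020]; R=Rdown(ex)
manip.move_ptp(T-.06*ex+[0,0,.07],R)
manip.move_l(T-.04*ex,max_speed=.12); manip.dwell(.3)
for k,v in measure(manip,"pics/w6.png").items(): print(k,v)
print(manip.current_time(),manip.current_grip_width())
E
```

```text
nominal flap [-0.0399 -0.0001  0.0004]
flap (2631, array([-0.0399, -0.0018, -0.0003,  0.0001]))
flap ends (np.float64(-0.01997811255028775), np.float64(0.025098279102261836))
coverL (3861, array([ 0.0008, -0.0009, -0.0007,  0.0015]))
coverL ends (np.float64(0.02757692214721645), np.float64(0.07672928293635038))
coverR (549, array([ 0.0011,  0.0081, -0.0007, -0.0011]))
coverR ends (np.float64(-0.042636261209067404), np.float64(-0.026190782841869483))
flap tilt dz/dx,dz/dy (np.float64(0.010918833331838169), np.float64(-0.005400361180728854))
26.1583 0.12718632187620826
```

View pics/w6.png

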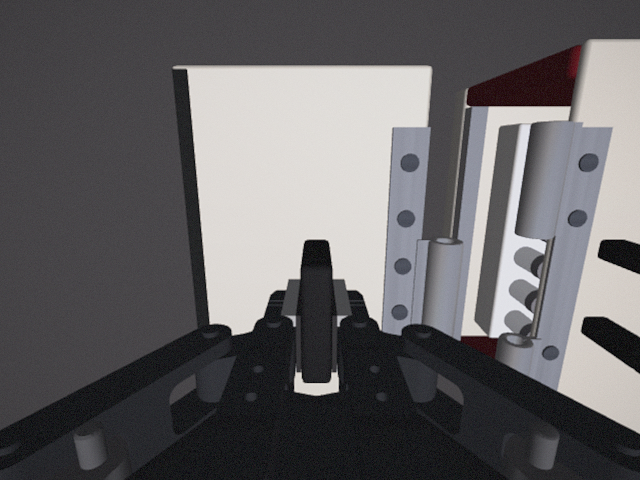

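The flap and cover knuckles are both in view, at (443,290) and (553,180), with residuals under 1 mm. I'll apply the correction, close in, check once more, then enter the gap slowly.

Run:
```python
from bench import manip
import numpy as np; from h import *
np.set_printoptions(precision=4,suppress=True)
p=np.array(manip.current_ee_pos()); C=cov(0)
manip.move_l(p+C@[.0209,.0005,-.0004],max_speed=.04); manip.dwell(.3)
for k,v in measure(manip,"pics/w7.png").items(): print(k,v)
print(manip.current_time(),(manip.current_ee_pos()-p)@C,manip.current_force())
```

```text
nominal flap [-0.0191  0.0004 -0.    ]
flap (2632, array([-0.0191,  0.0007, -0.0008, -0.0013]))
flap ends (np.float64(-0.019515168212961554), np.float64(0.025549005540471747))
coverL (3785, array([ 0.0008, -0.0021, -0.0007,  0.0012]))
coverL ends (np.float64(0.02763853074320832), np.float64(0.07672703984059104))
coverR (124, array([ 0.    , -0.0218, -0.0017, -0.0313]))
coverR ends (np.float64(-0.05999116074169287), np.float64(-0.026153796772437437))
flap tilt dz/dx,dz/dy (np.float64(0.010134215956789197), np.float64(-0.005118699030306034))
27.1833 [ 0.0209  0.0005 -0.0004] [-0.471   0.4071 -2.4747]
```

Run:
```python
from bench import manip
import numpy as np; from h import *
np.set_printoptions(precision=4,suppress=True)
p=np.array(manip.current_ee_pos()); C=cov(0); f0=np.mean([manip.current_force() for _ in range(5)],0)
for dx in(.006,.011,.0155,.0198):
    manip.move_l(p+C@[dx,0,0],max_speed=.025)
    f=np.mean([manip.current_force() for _ in range(5)],0)-f0; print(dx,f@C)
    if np.linalg.norm(f)>6: print("STOP"); break
manip.dwell(.5)
for k,v in measure(manip,"pics/w8.png").items(): print(k,v)
f=np.mean([manip.current_force() for _ in range(5)],0)-f0; print(manip.current_time(),f@C,(manip.current_ee_pos()-p)@C)
```

```text
0.006 [-0.3375 -0.0062 -0.6097]
0.011 [-0.3985 -0.0353 -0.3938]
0.0155 [ 0.4214 -0.3797  0.6802]
0.0198 [ 1.4895 -0.5764  0.2529]
nominal flap [0.0007 0.0004 0.    ]
flap (2646, array([ 0.0007, -0.002 , -0.0008,  0.0018]))
flap ends (np.float64(-0.019162580848249355), np.float64(0.038135899723771585))
coverL (3701, array([ 0.0008, -0.0023, -0.0006, -0.0004]))
coverL ends (np.float64(0.015338974443175623), np.float64(0.07670719326375816))
coverR (161, array([-0.0022, -0.0542,  0.0005,  0.0184]))
coverR ends (np.float64(-0.0534402682387847), np.float64(-0.015030145234879664))
flap tilt dz/dx,dz/dy (np.float64(0.010198982283815576), np.float64(-0.005181030862022631))
29.1333 [ 0.2081  0.2939 -0.4788] [ 0.0198 -0.      0.    ]
```

View pics/w8.png

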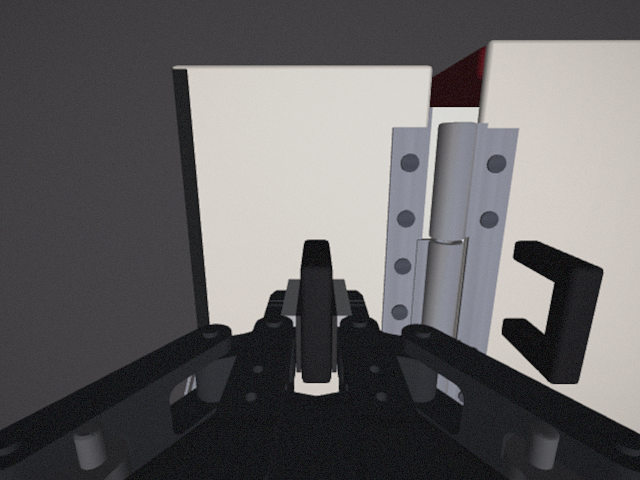

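The flap knuckle at (445,290) is in line with the left cover knuckle at (455,180). The axes agree to about 0.2 mm, there is a small visible gap at (447,240), and no contact force shows. I'll hand the job in.

```bash
python3 -c "
from bench import manip
print(manip.current_force(),manip.current_grip_width(),manip.sign_off())"
```

```text
the job is handed in; nothing more can be done
[-0.29344918  0.72033201 -2.95349611] 0.12660753930141827 None
```

The cover is lowered onto its stops. The flap is held level in the air with its bore in line with the cover's left knuckle to about 0.2 mm; the gripper hid most of the right knuckle. No contact force shows, and the job was handed in at about 29 s.

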